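Hang the burger press on the sprung retracting hook

ROBOT

A 6-joint arm with a two-finger parallel gripper is mounted at the origin on a cart in front of the work surface, level with it; the furniture and walls round the work are solid. World frame = base frame: x ahead of the robot, y to its left, z up, the work surface at z = 0. Lengths are in mm, angles in rad, forces in N, time in s.
With the tool pointing down it reaches from about 300 to 775 mm from the base axis. Payload 14.6 kg.
Tool frame: the origin (TCP) lies midway between the tips of the shut fingers; the grasp point (between the pads) lies behind it (manip.grip_depth is the z of the grasp point in the tool frame, in mm); z points along the fingers, y is the line along which they close (so a half turn about z gives the same grasp; the last joint's range is limited). The gripper opens to 94 mm and grips with 3 to 60 N. Pads are 16 mm wide; open, the fingers measure 119 mm over their backs; the gripper's body (75 mm by 177 mm) begins 78 mm behind the grasp point.
Start: joints at [-0.067, 0.3, 1.521, -0, 1.321, -0.067], TCP at [549.99, -0.002, 205.446] pointing down, gripper open.
Joint ranges: [-3.03, 3.03], [-0.79, 2.21], [0.23, 2.52], [-1.04, 4.18], [0, 3.07], [-2.55, 2.55]. Speed limits (rad/s): [2.22, 2.22, 2.57, 3.14, 3.14, 3.14].

INTERFACE

Orientations are given as [roll, pitch, yaw] about the fixed x, y, z axes, in that order (R = Rz(yaw) Ry(pitch) Rx(roll)).
In Python, from cell import manip gives the robot as it stands.
- The arm moves only by the tool inch_along, called as a command line: name --pt "numbers of a row" for each row, then --argument value for the rest. Schema: {"type":"object","properties":{"offsets":{"type":"array","items":{"type":"array","items":{"type":"number"},"minItems":6,"maxItems":6},"minItems":1,"maxItems":5},"jaw":{"type":"number"},"squeeze":{"type":"number"},"only":{"type":"string"},"quiet":{"type":"boolean"},"lines":{"type":"string"}},"required":["offsets"],"additionalProperties":false}. offsets is a list of rows, 1 to 5 of them, each of 6 numbers: dx, dy, dz in mm, then a rotation vector rx, ry, rz in rad; each row is the pose to reach, as a shift and turn from the pose commanded when the call began, along the tool's axes at that moment; what a row does not reach only later rows make up. A row lasts 1/10 s, in which the tool goes at most 50 mm and 0.15 rad, less where a joint would pass 70% of its speed; a pose out of reach is approached as far as the arm can. jaw is the finger opening in mm, set as the call begins (left out keeps the last). The fingers move at their own pace and stop on an object; squeeze is the grip in N (left out, the last holds). Time passes only in rows, so rows that do not move let the fingers close. The tool returns the time, the measured TCP pose, the force, the opening and the grip force at its end. only (a regular expression) keeps the lines of the reply that match it, lines (a string "A,B") keeps lines A to B, and quiet returns only ok. Input that does not fit is refused with a message, and nothing moves.
- manip.read_state(): the state, without advancing time (a new reading comes with each control period).
- manip.camera(name): name is "scene" or "side" or "wrist"; returns (picture, depth): 400x640x3 uint8, red, green, blue; 400x640 float32, mm along the optical axis (not along the pixel's ray), 0 where there is no reading.
- manip.camera_info(name): a dict with "K" (3x3 intrinsics, pixels), "rvec" (rotation vector, rad) and "tvec" (3), from world to camera coordinates, as OpenCV has them; the wrist camera has in their place "mount" (4x4, takes a point from camera to tool coordinates, whose origin is the TCP and whose axes are the flange's). Camera axes: x right, y down, z forward; pixel columns grow to the right and rows downward; lengths in mm; the calibration is good to about 2 mm. A picture is of the moment at which its call begins: read the wrist's pose just before it. camera_info takes no time and is no camera call.
- manip.sign_off(): hands the job in; it is judged then, once.
The state is a dict: "clock": time; "joints": joint angles; "qd": joint speeds; "effort": joint torques, N m; "eef_pos": TCP position; "eef_rot": TCP orientation; "wrist_force": force on the tool from outside, world axes, zero at the start; "moment": the same for the moment, N m; "finger_gap": finger opening in mm; "finger_force": force on a finger pad.
Only numpy, scipy, OpenCV 4.12 (cv2) and the standard library are available. Lean on these libraries where they do the work, as an engineer would, in place of code of your own. Each camera call takes 0.05 s, during which the arm holds its last target. There are 200 camera calls.

TASK

Draw the sprung hook on the swivel arm down by its knob, slip it under the burger press's handle bar, and let it up gently under control until the hook is fully retracted with the press hanging still from it; then let go. Bear only lightly on the press, move it only with the hook (never with the fingers), do not tip it over, and leave the other things where they stand.

Things in the scene. Friction and masses are not known exactly. Their poses are not given: they have to be found in the camera images.
- stand: Fixed bench stand: 120 mm square dark steel base plate, 12 mm thick, with a steel post 36 mm thick in its middle. Origin: centre of the plate's underside on the worktop, on the post's axis, z up. It carries the swivel arm.
- jib: Grey arm on the post, carrying spring barrel, rod and hook; swivels freely about the post, 0.6 rad either way from the stand's -x, and stays where left. Origin on the post's axis, 155 mm above the worktop; its -x runs along the arm to the barrel, 220 mm away. Arm 24 mm wide, z 147 to 163 mm. Swinging the knob sideways turns it.
- barrel (a point): Centre of the grey spring barrel (48 mm thick, z 130 to 175 mm) at the arm's end, 155 mm above the worktop. The upright hook rod runs through it and does not turn in it.
- hook_rod (a joint): How far the rod is drawn down, m: 0 fully retracted (up), 0.108 at the lower stop. A spring pulls it up: about 9 N at 0, 0.5 N more per 10 mm, 14.5 N at 0.108; let go, it snaps up. The pull exceeds the press's weight, so the loaded hook goes back up to 0.
- knob (a point): Centre of the black round knob on top of the rod, 34 mm across, 36 mm high, axis upright; 315 mm above the worktop when retracted. It may be gripped from above and may turn in the fingers. The hook hangs at the rod's lower end, straight below.
- rod_end (a point): Rod's lower end, 203 mm below the knob's centre. A J-hook of 8 mm round steel is screwed in here: stem on the axis, level foot 30 mm long (centre to centre) to the arm's +y side, upturned point. Foot's underside to top of point 22 mm, opening 22 mm. Set differently each time: underside 209 to 245 mm below the knob's centre, unmeasured; feel it (touch the plate) or see it.
- press: Burger press, 0.3 to 0.65 kg, loose on the worktop under the hook's arc: round steel plate, 120 mm across and 10 mm thick, with a dark steel handle bail. Origin: centre of the plate's underside, z up; the bail lies along its x axis, within 0.5 rad of the arm's direction when the hook is over it.
- bail (a point): Middle of the bail's bar (handle bar), centre of its 10 mm round section, 44 mm above the press's underside. Level for 32 mm along the press's x, then sloping down to uprights at x = -38 and +38 mm. Under the level part 29 mm is free above the plate: the hook (22 mm) passes with 7 mm to spare, its point going under the bar from the arm's -y side towards +y.
- salt_shaker: Bystander: small glass shaker with steel cap, 45 mm across, 87 mm high, origin under its centre.
- tape_roll: Bystander: roll of tan tape lying flat, 104 mm across, 25 mm high, origin under its centre.
- portion_cup: Bystander: small steel sauce cup, 68 mm across, 40 mm high, origin under its centre.
- deli_cup: Bystander: white lidded tub, 114 mm across, 68 mm high, origin under its centre.
- timer: Bystander: white round wind-up kitchen timer, 65 mm across, 51 mm high, origin under its centre.

How it is judged (in metres and radians):
On the way, in this order (a step that is already met when the one before it is completed fails the run):
1. the hook is drawn down at least 45 mm while the press still stands on the worktop (value of joint hook_rod above 0.045 m and height (world z) of press below 0.008 m), for 0.2 s.
2. the hook carries the press clear of the worktop (height (world z) of press above 0.015 m and contact force between press and jib above 1.5 N), for 0.2 s.
At the end, for the whole second after the job is handed in: The hook is fully retracted (within 10 mm) and the press hangs from it by its bail: at least 20 mm above the worktop, the bail's middle within 35 mm of the hook rod's axis seen from above, tilted less than 0.5 rad, borne by the hook, at rest (under 0.08 m/s and 1 rad/s) (value of joint hook_rod below 0.01 m and height (world z) of press above 0.02 m and horizontal distance between bail and knob below 0.035 m and contact force between press and jib above 1.5 N and angle between press's own z axis and vertical below 0.5 rad and linear speed of press below 0.08 m/s and angular speed of press below 1 rad/s); the robot touches nothing.
It fails at once if the hook (or arm) bears on the press with more than 25 N (contact force between press and jib above 25 N).
It fails at once if the fingers touch the press (contact force between the fingers and press above 0.5 N).
It fails at once if the hook snaps up: the rod rises faster than 0.5 m/s (velocity of joint hook_rod below -0.5 m/s).
It fails at once if the press is tipped more than 0.7 rad (angle between press's own z axis and vertical above 0.7 rad).
It fails at once if another thing on the worktop is moved more than 30 mm (distance of any of salt_shaker, tape_roll, portion_cup, deli_cup, timer from where it was at the start of the episode above 0.03 m).
It also fails if it takes over 51 s, if anything falls off the work surface, if the arm or the gripper's body presses on something with over 40 N, if the wrist force passes 120 N, or if a joint passes its speed limit or range.

## Working session

There is one attempt and no reset: what is moved stays moved. The work goes in short steps, Python scripts to look and compute and a tool call to move; the robot and the scene stay as the last step left them, time stands still between calls to the robot, and variables do not carry over. Pictures are saved under pics/ and viewed, at most 10 in all, crops included, and the job is handed in when it is done.

```bash
ls; mkdir -p pics
```

Run:
```python
from cell import manip
import cv2,numpy as np
for n in ("scene","side"):
    p,d=manip.camera(n); cv2.imwrite(f"pics/{n}0.png",p[:,:,::-1]); np.save(f"{n}0.npy",d)
    i=manip.camera_info(n); print(n,i)
s=manip.read_state(); print(s, manip.grip_depth)
```

```text
pics
scene {'K': array([[457.212721  ,   0.        , 314.18649037],
       [  0.        , 457.212721  , 203.07270675],
       [  0.        ,   0.        ,   1.        ]]), 'rvec': array([ 0.93740858, -2.35594928,  1.21162593]), 'tvec': array([355.13683983, 408.66512906, 957.39577459])}
side {'K': array([[518.61761594,   0.        , 320.006585  ],
       [  0.        , 518.61761594, 195.4659897 ],
       [  0.        ,   0.        ,   1.        ]]), 'rvec': array([ 0.45397457, -2.80757917,  1.08115803]), 'tvec': array([ 496.50286019,  279.36689436, 1130.06563088])}
{'clock': 0.1, 'joints': array([-6.65752070e-02,  3.00385596e-01,  1.52152261e+00, -5.83445786e-08,
        1.32069796e+00, -6.66121529e-02]), 'qd': array([-1.45501760e-04, -5.88555939e-05, -1.14316994e-04,  8.32947604e-05,
       -2.60102038e-03, -5.28584770e-04]), 'effort': array([ 1.84928511e-03, -5.32644153e+01, -3.53284299e+01,  7.10431044e-02,
        2.34944851e-02, -7.30603051e-05]), 'eef_pos': array([5.49763355e+02, 2.64654386e-02, 2.04957966e+02]), 'eef_rot': array([-3.14058138e+00, -6.74060869e-05,  1.57083325e+00]), 'wrist_force': array([ 0.96211931, -0.93653229, -0.09733291]), 'moment': array([-0.03886016,  0.00752385,  0.03360659]), 'finger_force': 0.0, 'finger_gap': 94.45296512587247} -18.8
```

View pics/scene0.png

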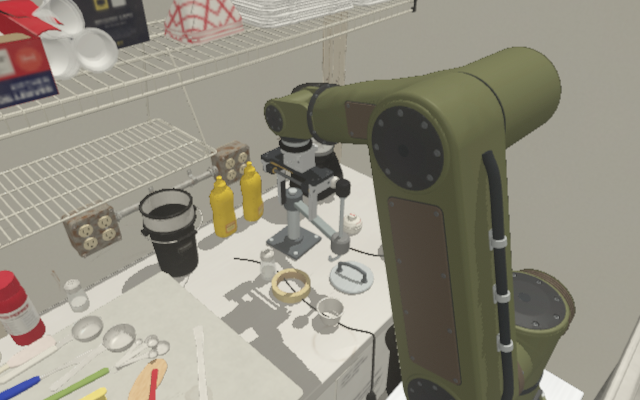

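View pics/side0.png

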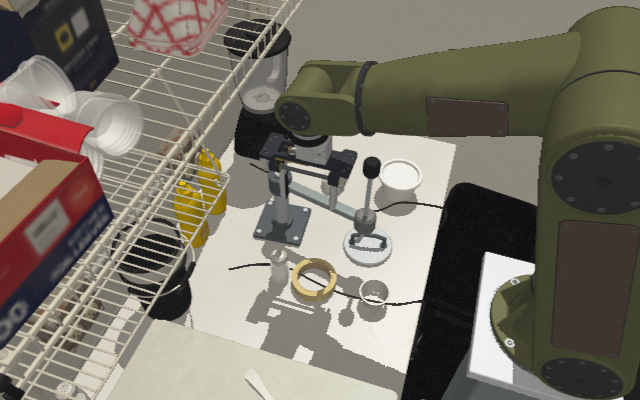

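The scene view shows the knob at about (343,187), the barrel at (340,243) and the press at (352,275). The side view shows the knob at (372,167), the barrel at (365,222), the press at (367,245) and the stand at (283,222). I'll make enlarged crops for accurate pixel positions.

Create h.py:
```python
from cell import manip
import cv2,numpy as np
def cam(n):
    i=manip.camera_info(n); R=cv2.Rodrigues(i["rvec"])[0]; return i["K"],R,np.array(i["tvec"]).ravel()
def ray(n,px):
    K,R,t=cam(n); d=R.T@np.linalg.inv(K)@[px[0],px[1],1]; return -R.T@t,d
def plane(n,px,z):
    o,d=ray(n,px); return o+d*(z-o[2])/d[2]
def tri(a,b):
    P=[]
    for n in("scene","side"):
        K,R,t=cam(n); P.append(K@np.c_[R,t])
    X=cv2.triangulatePoints(P[0],P[1],np.array(a,float).reshape(2,1),np.array(b,float).reshape(2,1)); return (X[:3]/X[3]).ravel()
def proj(n,X):
    K,R,t=cam(n); p=K@(R@np.array(X)+t); return p[:2]/p[2]
```

Run:
```python
from h import *
np.set_printoptions(precision=1,suppress=True)
print("knob",tri((343,187),(372,167)),"barrel",tri((340,243),(365,222)),"bail",tri((352,271),(367,240)))
print("knob@315",plane("scene",(343,187),315),plane("side",(372,167),315))
a=cv2.imread("pics/scene0.png")[170:300,280:400]; b=cv2.imread("pics/side0.png")[145:275,250:400]
f=lambda c:cv2.resize(c,None,fx=4,fy=4,interpolation=cv2.INTER_CUBIC)
cv2.imwrite("pics/a.png",cv2.resize(a,None,fx=4.5,fy=4.5,interpolation=cv2.INTER_CUBIC)); cv2.imwrite("pics/b.png",f(b))
```

```text
knob [430.8 -29.7 316.2] barrel [430.7 -28.5 150.7] bail [429.5 -84.9  16.6]
knob@315 [433.  -34.2 315. ] [431.1 -28.7 315. ]
```

View pics/a.png

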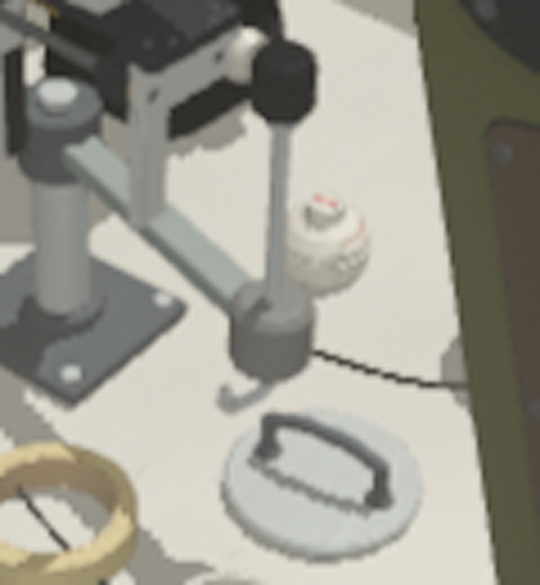

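View pics/b.png

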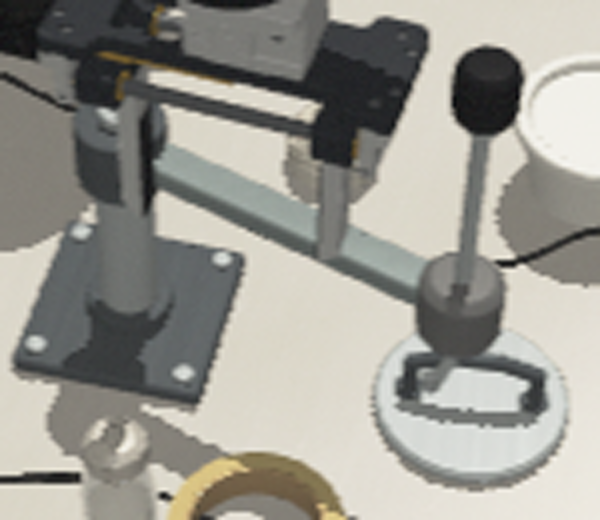

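Run:
```python
from h import *
np.set_printoptions(precision=1,suppress=True)
A=lambda x,y:(280+x/4.5-.4,170+y/4.5-.4); B=lambda x,y:(250+x/4-.4,145+y/4-.4)
print("knob",tri(A(284,80),B(488,90)))
pl=[plane("side",B(*c),12) for c in((243,257),(205,400),(15,362))]; print("plate corners",*pl,"c",(pl[0]+pl[2])/2)
print("barrel",tri(A(272,330),B(460,305)))
print("press c",plane("scene",A(322,480),10),plane("side",B(471,402),10))
for n,q in(("scene",[A(285,417),A(325,430),A(365,456)]),("side",[B(425,356),B(478,361),B(525,368)])):
    print(n,*[plane(n,p,44) for p in q])
print("upr feet",plane("scene",A(268,452),12),plane("scene",A(379,500),12),plane("side",B(405,398),12),plane("side",B(538,407),12))
print("hook tip",tri(A(226,393),B(432,383)))
for n in("scene","side"):
    im=cv2.imread(f"pics/{n}0.png"); d=np.load(f"{n}0.npy")
    K,R,t=cam(n); v,u=np.mgrid[:400,:640]; P=np.stack([(u-K[0,2])/K[0,0]*d,(v-K[1,2])/K[1,1]*d,d],-1).reshape(-1,3)
    W=((P-t)@R).reshape(400,640,3)
    m=(abs(W[...,0]-430)<100)&(abs(W[...,1]+85)<90)&(d>0)
    b=m&(W[...,2]>34)&(W[...,2]<56); print(n,"bail pts",b.sum(),np.median(W[b],0),W[b].min(0),W[b].max(0))
    k=m&(W[...,2]>50)&(W[...,2]<126); print("hook pts",W[k][:25])
    p=W[m&(abs(W[...,2]-10)<3)]; print("plate", p.min(0),p.max(0),p.mean(0))
```

```text
knob [431.7 -30.2 314.9]
plate corners [ 592.5 -135.3   12. ] [577.7 -20.8  12. ] [697.1 -10.9  12. ] c [644.8 -73.1  12. ]
barrel [432.7 -32.1 148.5]
press c [423.1 -77.2  10. ] [425.7 -72.2  10. ]
scene [452.1 -75.   44. ] [427.8 -82.8  44. ] [397.  -81.9  44. ]
side [456.4 -71.   44. ] [425.6 -77.5  44. ] [397.9 -81.3  44. ]
upr feet [460.8 -71.4  12. ] [387. -86.  12.] [464.  -60.9  12. ] [386.2 -80.   12. ]
hook tip [436.9   1.2 120.1]
scene bail pts 115 [420.8 -79.6  43.3] [382.6 -91.8  34.4] [464.9 -66.5  51.5]
hook pts [[439.4  -1.4 123.1]
 [437.5  -3.  123.2]
 [436.5  -5.6 122.1]
 [434.9 -27.2 108.9]
 [431.5 -26.9 111.2]
 [427.4 -25.8 114.5]
 [426.4 -28.5 113.4]
 [426.4 -32.6 110.7]
 [438.7  -0.7 120.6]
 [436.9  -2.4 120.6]
 [434.4  -3.3 121.7]
 [435.  -19.5 110.5]
 [433.7 -21.9 109.8]
 [430.3 -21.7 112.1]
 [429.3 -24.3 111. ]
 [428.9 -27.9 108.9]
 [426.4 -28.8 109.8]
 [438.3  -0.3 117.9]
 [436.4  -1.9 118. ]
 [432.4  -1.  121.1]
 [438.1 -15.6 107.8]
 [435.7 -16.6 108.7]
 [433.3 -17.6 109.6]
 [431.  -18.8 110.2]
 [430.6 -22.3 108.1]]
plate [ 364.9 -173.8    7. ] [491.5 -19.2  13. ] [419.8 -73.6   9.1]
side bail pts 119 [418.1 -77.2  42.3] [384.6 -87.6  34.2] [467.7 -64.7  50.4]
hook pts [[436.2 -24.7 107.4]
 [433.9 -24.6 108.5]
 [431.4 -22.6 112.1]
 [430.2 -73.3  50.4]
 [435.3 -21.  108.8]
 [433.  -20.4 110.5]
 [431.2 -23.4 107.5]
 [428.9 -22.5 109.6]
 [407.2 -78.3  50.1]
 [436.6 -17.3 109.2]
 [434.8 -19.9 106.8]
 [432.2 -17.6 110.6]
 [430.5 -20.5 107.8]
 [440.2  -1.7 123.4]
 [438.   -1.7 124.3]
 [438.  -13.9 109.1]
 [435.4 -12.1 112.5]
 [433.7 -15.  109.5]
 [431.7 -15.7 109.5]
 [430.  -19.1 106.1]
 [441.9  -0.1 121. ]
 [439.8  -1.  120.8]
 [437.2   1.3 124.7]
 [435.1 -11.3 110. ]
 [433.1 -13.1 108.6]]
plate [ 367.6 -134.9    7. ] [484.1 -16.   13. ] [422.9 -66.    9.1]
```

The hook's underside is about 102 mm up, so L is about 213 mm. The post is at (646,-73) and the knob at (431.7,-30.2). The bail's middle is near (426,-79) and its bar is turned about 0.2 rad. I'll rise over the knob, turning the fingers to close along world y.

inch_along --pt "0 0 -45 0 0 0.15" --pt "0 0 -90 0 0 0.3" --pt "0 -20 -135 0 0 0.45" --pt "0 -50 -170 0 0 0.6" --pt "-10 -80 -180 0 0 0.75" --jaw 80 --squeeze 40

```text
clock: 0.6
eef_pos: [469.4, -9.6, 388.7]
eef_rot: [3.138, -0.003, 0.816]
wrist_force: [-0.2, -0.3, 0.1]
finger_gap: 80.2
finger_force: 0.0
```

inch_along --pt "0 0 0 0 0 0.15" --pt "0 0 0 0 0 0.3" --pt "0 0 0 0 0 0.45" --pt "0 0 0 0 0 0.6" --pt "0 0 0 0 0 0.75"

```text
clock: 1.1
eef_pos: [469.9, -10.0, 385.2]
eef_rot: [-3.141, 0.001, 0.065]
wrist_force: [0.3, 0.4, -0.0]
finger_gap: 80.2
finger_force: 0.0
```

```bash
python3 -c "
from cell import manip
s=manip.read_state();print(s['eef_pos'],s['eef_rot'],s['joints'])"
```

```text
[469.90846723  -9.99361832 385.19671491] [-3.14149217e+00  5.35065634e-04  6.45424302e-02] [-9.92196421e-02  4.59878033e-02  1.40945044e+00  1.19833135e-05
  1.68669870e+00  1.40703566e+00]
```

inch_along --pt "-20 9 0 0 0 0.07" --pt "-39.5 17.5 0 0 0 0.07" --pt "-39.5 17.5 30 0 0 0.07" --pt "-39.5 17.5 60 0 0 0.07" --pt "-39.5 17.5 89 0 0 0.07"

```text
clock: 1.6
eef_pos: [431.5, -30.3, 295.2]
eef_rot: [-3.142, 0.0, 0.001]
wrist_force: [1.1, -0.3, -0.5]
finger_gap: 79.9
finger_force: 0.0
```

inch_along --pt "0 0 0 0 0 0" --pt "0 0 0 0 0 0" --pt "0 0 0 0 0 0" --pt "0 0 0 0 0 0" --pt "0 0 0 0 0 0" --jaw 20 --squeeze 40

```text
clock: 2.1
eef_pos: [432.1, -30.3, 297.2]
eef_rot: [3.141, -0.001, 0.001]
wrist_force: [-0.3, 0.3, -0.4]
finger_gap: 43.6
finger_force: 0.0
```

inch_along --pt "0 0 0 0 0 0" --pt "0 0 0 0 0 0" --pt "0 0 0 0 0 0" --pt "0 0 0 0 0 0" --pt "0 0 0 0 0 0" --jaw 20 --squeeze 40

```text
clock: 2.6
eef_pos: [432.0, -30.3, 296.8]
eef_rot: [3.141, -0.001, 0.001]
wrist_force: [-0.4, -0.5, 4.5]
finger_gap: 32.9
finger_force: 40.0
```

inch_along --pt "-1.8 10 0 0 0 0" --pt "-3 20 0 0 0 0" --pt "-4.2 40 0 0 0 0" --pt "-3.5 60 0 0 0 0" --pt "-2.5 70 0 0 0 0"

```text
clock: 3.1
eef_pos: [429.2, -101.2, 296.8]
eef_rot: [-3.141, -0.0, 0.001]
wrist_force: [-9.0, 3.1, 8.8]
finger_gap: 32.7
finger_force: 40.0
```

inch_along --pt "1.4 10 0 0 0 0" --pt "3.6 20 0 0 0 0" --pt "5.3 28 0 0 0 0" --pt "5.3 28 0 0 0 0"

```text
clock: 3.5
eef_pos: [434.8, -129.0, 296.8]
eef_rot: [-3.142, -0.0, 0.001]
wrist_force: [-0.7, 1.2, 6.8]
finger_gap: 33.1
finger_force: 40.0
```

Run:
```python
from h import *
for n in("scene","side"):
    p,d=manip.camera(n); np.save(f"{n}1.npy",d); cv2.imwrite(f"pics/{n}1.png",p[:,:,::-1])
a=cv2.imread("pics/scene1.png")[200:320,280:400]; b=cv2.imread("pics/side1.png")[165:285,300:420]
cv2.imwrite("pics/c.png",cv2.resize(np.hstack([a,b]),None,fx=3.3,fy=4.5,interpolation=cv2.INTER_CUBIC))
```

```text
(no output)
```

View pics/c.png

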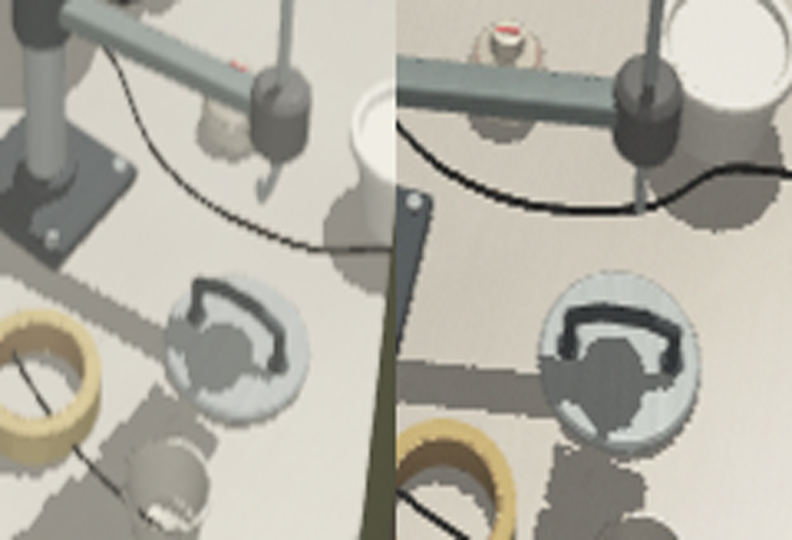

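The hook now hangs beyond the bar. The bar's middle is at about scene (352.7,266) and side (368.8,234.6), with nothing in front of it. I'll locate the bar and the hook's height from depth.

Run:
```python
from h import *
np.set_printoptions(precision=1,suppress=True)
print(tri((352.7,266),(368.8,234.6)),plane("scene",(352.7,266),46),plane("side",(368.8,234.6),46))
for n in("scene","side"):
    im=cv2.imread(f"pics/{n}1.png").max(2); d=np.load(f"{n}1.npy")
    K,R,t=cam(n); v,u=np.mgrid[:400,:640]; P=np.stack([(u-K[0,2])/K[0,0]*d,(v-K[1,2])/K[1,1]*d,d],-1).reshape(-1,3)
    W=((P-t)@R).reshape(400,640,3)
    m=(abs(W[...,0]-430)<70)&(abs(W[...,1]+80)<70)&(d>0)
    b=W[m&(W[...,2]>36)&(W[...,2]<56)&(im<110)]; l=cv2.fitLine(b[:,:2].astype(np.float32),cv2.DIST_HUBER,0,.01,.01).ravel()
    print(n,len(b),"bail mid",(b.min(0)+b.max(0))/2,b.min(0),b.max(0),"line y at 426",l[3]+(426-l[2])*l[1]/l[0],"slope",l[1]/l[0],"ztop",np.percentile(b[:,2],90))
    h=W[m&(W[...,2]>80)&(W[...,2]<127)&(W[...,1]<-60)]; print("hook",len(h),h[np.argsort(h[:,1])][::4])
    w=W[m&(W[...,2]<4)&(W[...,2]>-6)]; q=W[m&(W[...,2]<14)&(W[...,2]>6)]; print("table z",np.median(w[:,2]),"plate",np.median(q[:,2]),(q.min(0)+q.max(0))/2)
```

```text
[427.1 -84.2  38.4] [422.8 -80.2  46. ] [426.3 -76.4  46. ]
scene 64 bail mid [424.1 -77.4  43.8] [385.3 -85.9  36.3] [462.9 -68.9  51.3] line y at 426 -78.392044 slope 0.18398145 ztop 48.513968703734996
hook 38 [[ 425.8 -128.7  114.9]
 [ 427.7 -127.3  111.1]
 [ 429.6 -125.1  114.9]
 [ 427.5 -118.8  109.6]
 [ 423.3 -113.6  108.4]
 [ 421.7 -107.6  106.2]
 [ 421.1 -101.2  120.8]
 [ 422.4 -100.   107.2]
 [ 421.2  -98.   112.6]
 [ 423.4  -95.7  122.8]]
table z -1.3534338887927166 plate 8.631083166651212 [423.6 -79.5   9.7]
side 127 bail mid [426.6 -76.8  44.3] [387.4 -86.4  36.2] [465.9 -67.3  52.3] line y at 426 -76.17402 slope 0.18804283 ztop 47.47774059849063
hook 33 [[ 429.4 -125.3  109.1]
 [ 433.1 -121.1  108.8]
 [ 432.3 -117.5  109.5]
 [ 426.4 -113.1  109.4]
 [ 421.9  -99.2  122.7]
 [ 424.8  -96.9  110.2]
 [ 425.6  -96.   121.4]
 [ 427.4  -95.   118.3]
 [ 422.7  -93.7  121.5]]
table z -1.5487509558826913 plate 8.615231183283868 [426.1 -76.7  10. ]
```

inch_along --pt "0 0 5 0 0 0" --pt "0 0 15 0 0 0" --pt "0 0 25 0 0 0" --pt "0 0 35 0 0 0" --pt "0 0 45 0 0 0" --jaw 20 --squeeze 55

```text
clock: 4.1
eef_pos: [434.7, -128.5, 251.9]
eef_rot: [3.141, -0.001, 0.001]
wrist_force: [-2.9, 0.8, 12.6]
finger_gap: 32.5
finger_force: 55.0
```

inch_along --pt "0 0 10 0 0 0" --pt "0 0 20 0 0 0" --pt "0 0 30 0 0 0" --pt "0 0 36 0 0 0" --pt "0 0 36 0 0 0"

```text
clock: 4.6
eef_pos: [434.7, -128.4, 215.7]
eef_rot: [3.141, -0.0, 0.001]
wrist_force: [-3.8, 0.4, 14.0]
finger_gap: 32.2
finger_force: 55.0
```

Run:
```python
from h import *
np.set_printoptions(precision=1,suppress=True)
for n in("scene","side"):
    p,d=manip.camera(n); np.save(f"{n}2.npy",d); cv2.imwrite(f"pics/{n}2.png",p[:,:,::-1])
    K,R,t=cam(n); v,u=np.mgrid[:400,:640]; P=np.stack([(u-K[0,2])/K[0,0]*d,(v-K[1,2])/K[1,1]*d,d],-1).reshape(-1,3)
    W=((P-t)@R).reshape(400,640,3)
    h=W[(d>0)&(abs(W[...,0]-428)<14)&(W[...,1]<-89)&(W[...,1]>-135)&(W[...,2]>12)&(W[...,2]<60)]; print(n,h[np.argsort(h[:,1])][::3])
a=cv2.imread("pics/scene2.png")[210:310,290:390]; b=cv2.imread("pics/side2.png")[175:275,310:410]
cv2.imwrite("pics/d.png",cv2.resize(np.hstack([a,b]),None,fx=4,fy=4,interpolation=cv2.INTER_CUBIC))
```

```text
scene [[ 423.6 -133.3   12.7]
 [ 427.  -132.5   59. ]
 [ 421.3 -130.5   12.2]
 [ 426.2 -129.6   35.9]
 [ 426.2 -127.5   55.5]
 [ 433.  -127.    58.9]
 [ 434.1 -126.3   36.7]
 [ 424.6 -125.9   50.3]
 [ 428.6 -125.8   58.7]
 [ 430.  -125.3   40. ]
 [ 426.6 -124.6   46.3]
 [ 434.2 -124.4   56.2]
 [ 437.3 -124.2   54.4]
 [ 426.  -122.8   55.1]
 [ 427.8 -122.5   39.6]
 [ 428.5 -121.3   58.2]
 [ 425.3 -121.    23.7]
 [ 430.5 -118.1   29.7]
 [ 425.6 -112.    29.6]
 [ 423.7 -109.8   28.6]
 [ 425.1 -101.7   40.7]
 [ 422.3  -99.    33.3]
 [ 424.   -96.4   37.7]
 [ 415.7  -92.8   12.4]]
side [[ 425.9 -131.7   55.8]
 [ 427.4 -127.6   56.1]
 [ 427.6 -127.    33.7]
 [ 435.9 -126.8   42.3]
 [ 435.3 -124.9   40.9]
 [ 434.9 -124.5   37.7]
 [ 436.5 -124.    56.8]
 [ 428.9 -123.6   56.4]
 [ 425.7 -123.    50.7]
 [ 434.  -122.8   32.3]
 [ 431.5 -122.4   33.7]
 [ 431.  -121.6   57.8]
 [ 435.7 -120.9   56.8]
 [ 433.  -120.7   27.2]
 [ 430.8 -120.    32.9]
 [ 423.8 -119.5   12.7]
 [ 427.4 -118.3   28.4]
 [ 430.1 -117.7   58.8]
 [ 428.9 -113.9   29.2]
 [ 428.  -109.6   30.8]
 [ 426.1  -98.5   40.9]
 [ 423.2  -97.4   39.5]
 [ 427.4  -96.    35.6]
 [ 422.4  -94.5   39.5]]
```

View pics/d.png

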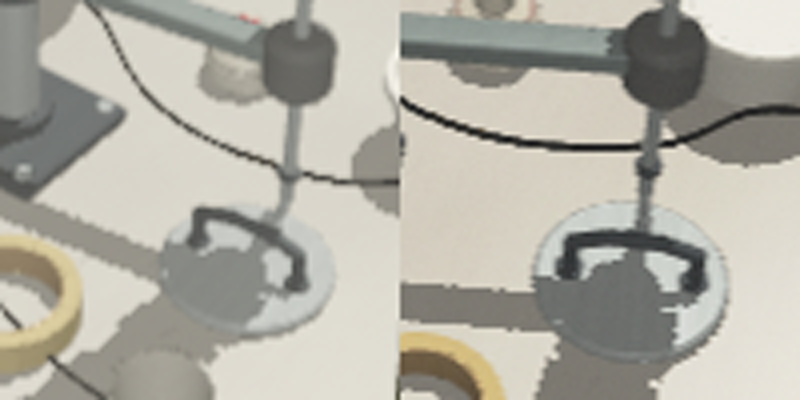

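The foot's underside is at about 22 mm. I'll feel for the plate in small steps.

inch_along --pt "0 0 3 0 0 0" --pt "0 0 6 0 0 0" --pt "0 0 7 0 0 0" --pt "0 0 7 0 0 0" --only "eef_pos|wrist"

```text
eef_pos: [434.8, -128.5, 209.3]
wrist_force: [-4.3, 1.0, 14.1]
```

inch_along --pt "0 0 1 0 0 0" --pt "0 0 1 0 0 0" --only "eef_pos|wrist"

```text
eef_pos: [434.8, -128.6, 208.4]
wrist_force: [-4.5, 0.1, 12.5]
```

inch_along --pt "0 0 1 0 0 0" --pt "0 0 1 0 0 0" --only "eef_pos|wrist"

```text
eef_pos: [434.8, -128.6, 207.4]
wrist_force: [-3.9, 1.7, 14.3]
```

inch_along --pt "0 0 1 0 0 0" --pt "0 0 1 0 0 0" --only "eef_pos|wrist"

```text
eef_pos: [434.8, -128.6, 206.4]
wrist_force: [-3.6, 0.7, 13.2]
```

inch_along --pt "0 0 1 0 0 0" --pt "0 0 1 0 0 0" --only "eef_pos|wrist"

```text
eef_pos: [434.8, -128.6, 205.4]
wrist_force: [-3.3, 0.6, 13.4]
```

inch_along --pt "0 0 1 0 0 0" --pt "0 0 1 0 0 0" --only "eef_pos|wrist"

```text
eef_pos: [434.8, -128.6, 204.4]
wrist_force: [-4.2, -0.2, 13.6]
```

inch_along --pt "0 0 1 0 0 0" --pt "0 0 1 0 0 0" --only "eef_pos|wrist"

```text
eef_pos: [434.8, -128.6, 203.4]
wrist_force: [-4.6, 0.6, 13.2]
```

inch_along --pt "0 0 1 0 0 0" --pt "0 0 1 0 0 0" --only "eef_pos|wrist"

```text
eef_pos: [434.8, -128.7, 203.0]
wrist_force: [-5.1, 0.7, 18.8]
```

Contact at TCP z of about 203.2. I'll rise to about 206.6 and swing the point under the bar.

inch_along --pt "0 0 -2 0 0 0" --pt "0 0 -4 0 0 0" --pt "0 0 -4 0 0 0" --only "eef_pos|wrist"

```text
eef_pos: [434.8, -128.6, 206.7]
wrist_force: [-4.8, -0.1, 14.5]
```

inch_along --pt "-1 -4 0 0 0 0" --pt "-2 -9 0 0 0 0" --pt "-3 -13 0 0 0 0" --pt "-4 -18 0 0 0 0" --only "eef_pos|wrist"

```text
eef_pos: [430.9, -111.2, 206.6]
wrist_force: [-2.0, -5.7, 13.4]
```

inch_along --pt "-0.7 -5 0 0 0 0" --pt "-1.4 -10 0 0 0 0" --pt "-2 -14 0 0 0 0" --pt "-2.4 -18 0 0 0 0" --pt "-2.4 -18 0 0 0 0" --only "eef_pos|wrist"

```text
eef_pos: [428.2, -92.9, 206.5]
wrist_force: [-5.2, -3.2, 13.8]
```

Run:
```python
from h import *
for n in("scene","side"):
    p,d=manip.camera(n); np.save(f"{n}3.npy",d); cv2.imwrite(f"pics/{n}3.png",p[:,:,::-1])
a=cv2.imread("pics/scene3.png")[210:310,290:390]; b=cv2.imread("pics/side3.png")[175:275,310:410]
cv2.imwrite("pics/e.png",cv2.resize(np.hstack([a,b]),None,fx=4,fy=4,interpolation=cv2.INTER_CUBIC))
```

```text
(no output)
```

View pics/e.png

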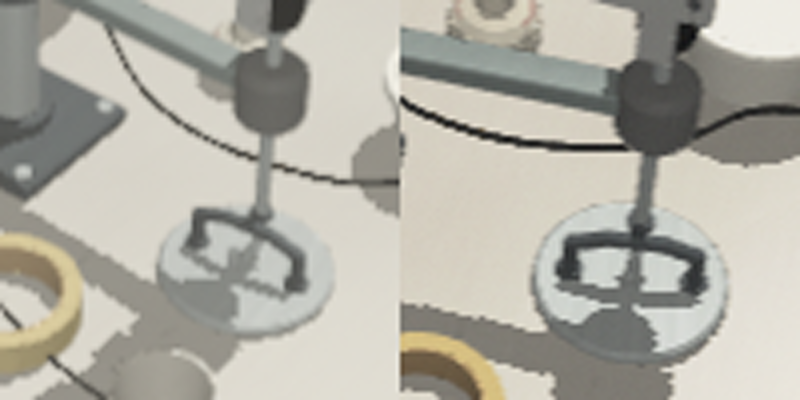

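The press has not moved. The stem stands just beside the bar's middle (scene (265,215), side (637,235) in the crop) and the foot is under the bar. I'll let it up slowly.

inch_along --pt "0 0 -3 0 0 0" --pt "0 0 -7 0 0 0" --pt "0 0 -11 0 0 0" --pt "0 0 -14 0 0 0" --pt "0 0 -16 0 0 0" --only "eef_pos|wrist"

```text
eef_pos: [428.2, -93.1, 222.6]
wrist_force: [-5.3, -3.2, 11.6]
```

inch_along --pt "0 0 -1 0 0 0" --pt "0 0 -2 0 0 0" --pt "0 0 -4 0 0 0" --pt "0 0 -6 0 0 0" --pt "0 0 -8 0 0 0" --only "eef_pos|wrist"

```text
eef_pos: [428.2, -93.0, 229.9]
wrist_force: [-2.4, -3.4, 6.7]
```

inch_along --pt "0 0 -2 0 0 0" --pt "0 0 -4 0 0 0" --pt "0 0 -7 0 0 0" --pt "0 0 -10 0 0 0" --pt "0 0 -13 0 0 0" --only "eef_pos|wrist"

```text
eef_pos: [428.1, -93.0, 242.9]
wrist_force: [-1.9, -3.3, 6.1]
```

Carrying about 6 N of press weight. Continuing up.

inch_along --pt "0 0 -4 0 0 0" --pt "0 0 -8 0 0 0" --pt "0 0 -12 0 0 0" --pt "0 0 -16 0 0 0" --pt "0 0 -20 0 0 0" --only "eef_pos|wrist"

```text
eef_pos: [428.1, -93.0, 262.9]
wrist_force: [-1.7, -3.0, 5.3]
```

inch_along --pt "0 0 -4 0 0 0" --pt "0 0 -8 0 0 0" --pt "0 0 -12 0 0 0" --pt "0 0 -16 0 0 0" --pt "0 0 -20 0 0 0" --only "eef_pos|wrist"

```text
eef_pos: [428.1, -92.5, 282.7]
wrist_force: [-2.0, -3.2, 4.4]
```

inch_along --pt "0 0 -3 0 0 0" --pt "0 0 -6 0 0 0" --pt "0 0 -9 0 0 0" --pt "0 0 -11 0 0 0" --pt "0 0 -12 0 0 0" --only "eef_pos|wrist"

```text
eef_pos: [428.1, -92.4, 294.6]
wrist_force: [-2.9, -4.3, 4.6]
```

inch_along --pt "0 0 -0.5 0 0 0" --pt "0 0 -1 0 0 0" --pt "0 0 -1 0 0 0" --pt "0 0 -1 0 0 0" --only "eef_pos|wrist"

```text
eef_pos: [428.1, -92.4, 295.5]
wrist_force: [-2.9, -4.6, 4.0]
```

inch_along --pt "0 0 -0.5 0 0 0" --pt "0 0 -1 0 0 0" --pt "0 0 -1 0 0 0" --only "eef_pos|wrist"

```text
eef_pos: [428.1, -92.3, 296.5]
wrist_force: [-3.5, -3.2, 3.8]
```

inch_along --pt "0 0 -0.5 0 0 0" --pt "0 0 -1 0 0 0" --pt "0 0 -1 0 0 0" --only "eef_pos|wrist"

```text
eef_pos: [428.1, -92.2, 296.8]
wrist_force: [-1.1, -4.2, -6.6]
```

inch_along --pt "0 0 -0.5 0 0 0" --pt "0 0 -1 0 0 0" --pt "0 0 -1 0 0 0" --only "eef_pos|wrist"

```text
eef_pos: [428.0, -92.1, 296.9]
wrist_force: [3.4, -4.0, -24.3]
```

At the upper stop. I'll ease back, wait for it to settle, then open slowly.

inch_along --pt "0 0.3 0.8 0 0 0" --pt "0 0.5 1.4 0 0 0" --pt "0 0.5 1.4 0 0 0" --pt "0 0.5 1.4 0 0 0" --pt "0 0.5 1.4 0 0 0" --only "eef_pos|wrist"

```text
eef_pos: [428.1, -92.7, 296.8]
wrist_force: [-0.8, -3.8, -18.1]
```

inch_along --pt "0 0 0 0 0 0" --pt "0 0 0 0 0 0" --pt "0 0 0 0 0 0" --pt "0 0 0 0 0 0" --pt "0 0 0 0 0 0" --jaw 20 --squeeze 10 --only "eef_pos|wrist|finger"

```text
eef_pos: [428.3, -92.7, 297.4]
wrist_force: [-2.1, -0.3, -8.3]
finger_gap: 33.4
finger_force: 10.0
```

inch_along --pt "0 0 0 0 0 0" --pt "0 0 0 0 0 0" --pt "0 0 0 0 0 0" --pt "0 0 0 0 0 0" --pt "0 0 0 0 0 0" --jaw 64 --squeeze 10 --only "eef_pos|wrist|finger"

```text
eef_pos: [428.4, -92.8, 297.3]
wrist_force: [0.1, -0.3, -0.2]
finger_gap: 63.8
finger_force: 0.0
```

inch_along --pt "0 0 -5 0 0 0" --pt "0 0 -20 0 0 0" --pt "0 0 -40 0 0 0" --pt "0 0 -65 0 0 0" --pt "0 0 -80 0 0 0" --only "eef_pos|wrist|finger"

```text
eef_pos: [428.4, -92.8, 379.2]
wrist_force: [0.5, -0.2, -0.8]
finger_gap: 63.8
finger_force: 0.0
```

inch_along --pt "0 0 0 0 0 0" --pt "0 0 0 0 0 0" --pt "0 0 0 0 0 0" --pt "0 0 0 0 0 0" --pt "0 0 0 0 0 0" --only "clock|wrist"

```text
clock: 14.6
wrist_force: [0.0, -0.2, 0.2]
```

Run:
```python
from h import *
np.set_printoptions(precision=1,suppress=True)
I=[]
for k in(1,2):
  for n in("scene","side"):
    p,d=manip.camera(n); cv2.imwrite(f"pics/{n}4.png",p[:,:,::-1])
    K,R,t=cam(n); v,u=np.mgrid[:400,:640]; P=np.stack([(u-K[0,2])/K[0,0]*d,(v-K[1,2])/K[1,1]*d,d],-1).reshape(-1,3)
    W=((P-t)@R).reshape(400,640,3); q=W[(d>0)&(abs(W[...,0]-428)<80)&(abs(W[...,1]+80)<80)&(W[...,2]>60)&(W[...,2]<100)]
    print(n,len(q),q.mean(0),q.std(0))
a=cv2.imread("pics/scene4.png")[150:310,270:400]; b=cv2.imread("pics/side4.png")[130:290,290:420]
cv2.imwrite("pics/f.png",cv2.resize(np.hstack([a,b]),None,fx=3,fy=3,interpolation=cv2.INTER_CUBIC))
```

```text
scene 1012 [417.2 -68.6  80.9] [29.8 28.6  3.1]
side 1366 [423.6 -64.7  80.6] [31.2 26.9  2.9]
scene 1011 [417.2 -68.6  80.8] [29.8 28.6  3.2]
side 1370 [423.6 -64.7  80.5] [31.3 26.9  2.9]
```

View pics/f.png

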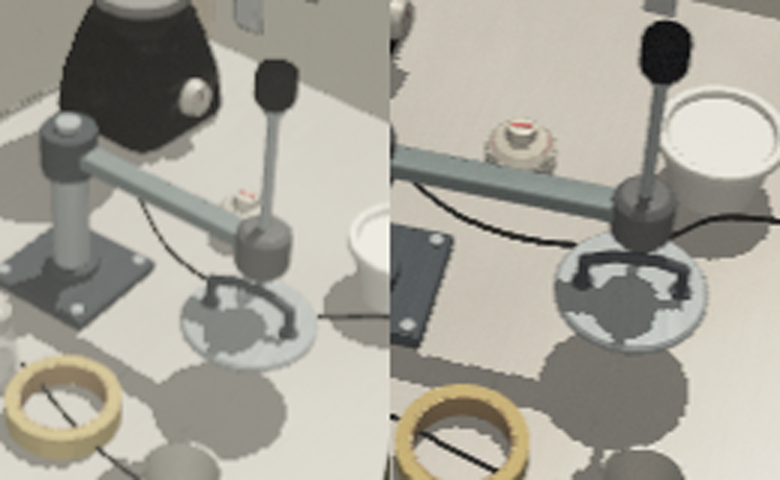

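The press hangs level and still about 75 mm up, at crop positions (248,320) in the scene view and (630,290) in the side view. The knob is free and the gripper is clear.

```bash
python3 -c "
from cell import manip
print(manip.sign_off())"
```

```text
the job is handed in; nothing more can be done
None
```

The job is handed in: the press hangs level and still from the retracted hook, about 75 mm above the worktop, with the knob released and the gripper clear (sign-off returned no verdict).

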